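# Clamp a gearbox cover in the hand press and hold it

### The job

Set the aluminium gearbox cover flat and square down in the pocket of the green hand press and let go of it, without dropping it. Then flip the red safety catch fully over sideways, away from the pocket, and only after that pull the press lever by its yellow grip towards you and down to its stop, so that the rubber foot presses on the cover. Finish while still gripping and holding the lever down against its spring, and leave the other things on the bench where they are.

Things in the scene. Friction and masses are not known exactly. Their poses are not given: they have to be found in the camera images.
- cover: loose aluminium gearbox cover, about 0.3 kg: flange plate 80 (its x) x 56 (its y) x 10 mm with a block 60 x 36 x 30 mm centred on top (total height 40 mm), a brass disc on the top. Origin at the centre of its underside, z up. Grip the block across its 36 mm, fingertips 8 mm above the flange to clear the pocket's rim. Either way round (half a turn) is right.
- press_pocket (a point): centre of the pocket's floor in the green press, 28 mm above the bench, axes of the press: x roughly away from the robot towards the lever shaft, y from pocket to lever, z up. The pocket is 84 (x) x 60 (y) mm, 10 mm deep; sloping lead-ins stand 3 mm higher (rim 41 mm above the bench), walls 12 mm thick.
- press: green hand press bolted to the bench, same axes; origin under the base plate at (65, 85, -28) mm from press_pocket. Base plate 290 (x) x 270 (y) x 20 mm, its centre at y = -15 mm. Two bearing cheeks 18 mm thick at y = -125 and +30 mm from the origin, x 35 to 95 mm, 118 mm high.
- lever_hinge (a point): point on the lever shaft (along y) in line with the lever's shank, 100 mm above the bench, axes of the press, at (130, 170, 72) mm from press_pocket. An arm on the shaft at the pocket's y, 130 mm long, carries the foot; at rest it stands upright, foot 230 mm and arm 245 mm above the bench. A gripper over the pocket must stay within 60 mm of the pocket's centre in +x.
- press_lever (a joint): lever angle, rad: 0 at rest, 1.5 at its stop, fully pulled. At rest the shank (16 mm bar) leans 0.35 rad back (+x) from upright. At angle q the grip's centre is at (-160 sin(q - 0.35), 52, 160 cos(q - 0.35)) mm from lever_hinge, press axes. A spring returns it; about 13 N at the grip holds it at the stop. With the catch up it is blocked within 0.15 rad.
- press_grip: yellow round grip on the lever's end, 22 mm diameter, 80 mm long, running sideways along y of the press; origin at its centre. It turns freely on its bar (so its own x and z axes mean nothing), so fingers that pinch it from above, closing along x of the press, can keep pointing down while the lever swings.
- press_foot: rubber foot, 24 mm disc on a steel stem, on the press arm, sprung along the stem (4 to 13 N, 18 mm travel); origin at the centre of its face. It meets a seated cover's top at a lever angle of about 1.43 and is pushed in about 10 mm at the stop.
- safety_catch (a joint): angle of the red safety catch about its hinge, rad: 0 to 0.15 as found, upright, with its nose in front of the lever's shank; 1.5 when flipped fully over towards +y of the press, lying level. Friction holds it where it is left; about 1 N at the tip moves it.
- catch_tip (a point): top end of the red catch, 105 mm from its hinge, mid of its width. The catch is a tongue 14 mm (along x) x 16 mm (along y) with, 77 to 99 mm from the hinge, a nose 18 mm wide that reaches 61 mm in +x towards the lever. Push it over from its -y side.
- catch_hinge (a point): hinge point of the catch, 75 mm above the bench, fixed to the press with its axes, at (80, 170, 47) mm from press_pocket; the hinge runs along x. At angle c the tip is at (0, 105 sin c, 105 cos c) mm from it.
- gear: bystander, leave it: dark steel gear wheel lying flat, 90 mm across, 26 mm high; origin at the centre of its underside
- bearing: bystander, leave it: steel bearing ring lying flat, 62 mm across, 16 mm high; origin at the centre of its underside
- screwdriver: bystander, leave it: red-handled screwdriver lying flat along its own x
- wrench: bystander, leave it: steel wrench lying flat along its own x
- oil_bottle: bystander, leave it: yellow upright oil bottle, 68 mm across, 190 mm high; origin at the centre of its underside
- tin: bystander, leave it: open aluminium tin, 90 mm across, 110 mm high; origin at the centre of its underside
Things that resemble listed ones, but are neither listed nor needed, are in the scene too. Leave any brown or orange look-alike of the cover alone.

How it is judged:
By the outcome, as a careful person would: the job done as asked, in the order asked, and still so for the second after the job is handed in, while the arm keeps its last pose, push and grip.
It also fails if it takes over 72 s, if anything falls off the work surface, if the arm or the gripper's body presses on something with over 40 N, if the wrist force passes 120 N, or if a joint passes its speed limit or range.

### The arm

A 6-joint arm with a two-finger parallel gripper is mounted at the origin on the work surface. World frame = base frame: x ahead of the robot, y to its left, z up, the work surface at z = 0. Lengths are in m, angles in rad, forces in N, time in s.
With the tool pointing down it reaches from about 0.15 to 0.775 m from the base axis. Payload 6.1 kg.
Tool frame: the origin (TCP) lies on the centre line of the jaws, within the pads' length; the fingertips stand 19 mm ahead of it and the grasp point (between the pads) is the TCP; z points along the fingers, y is the direction in which the jaws open and shut (so a half turn about z gives the same grasp; the last joint's range is limited). The gripper opens to 85 mm and grips with 20 to 120 N. Pads are 22 mm wide; open, the fingers measure 114 mm over their backs; the gripper's body (76 mm by 85 mm) begins 54 mm behind the grasp point. The pads swing forward as they close: fully open they stand 13 mm farther back than shut.
Start: joints at [-1.222, 0.126, -0.04, 1.405, 0, 1.571], TCP at [0.179, -0.493, 0.25] pointing down, gripper open.
Joint ranges: [-2.72, 2.72], [-0.95, 1.95], [-1.27, 1.35], [-1.78, 2.02], [-1.46, 1.47], [-3.14, 3.14]. Speed limits (rad/s): [2.39, 2.39, 3.01, 3.14, 3.14, 3.14].

### API

Orientations are given as a rotation vector (axis times angle).
In Python, from cell import bot gives the robot as it stands.
- The arm moves only by the shell command python3 -m crank 'ROWS' [OPENING]. ROWS is JSON, a list of rows, each an object with "dp": the shift along the tool's x, y, z each as a share of 0.025 m, from -1 to 1, a list of three; "twist": the turn, a rotation vector about the tool's x, y, z each as a share of 0.12 rad, from -1 to 1, a list of three. A call has exactly 10 rows; each row shifts and turns the commanded pose from where the row before left it, along the tool's axes as they then stand; what a row does not reach is not made up. A row lasts 1/10 s, in which the tool goes at most 50 mm and 8.59 degrees, less where a joint would pass 70% of its speed; a pose out of reach is approached as far as the arm can. A call with a number of a shift or a turn outside -1 to 1 is refused whole. A call with a gripper value outside its range is refused whole. OPENING is the closure, from 0 (fully open) to 1 (shut), set as the call begins (- or left out, the last holds). The fingers move at their own pace and stop on an object; the grip force is fixed at half the most. Time passes only in rows, so rows that do not move let the fingers close, or fill a call up. It gives the time, the measured TCP pose, the force and the opening at its end, in the units of the state.
- bot.get_state(): the state, without advancing time (a new reading comes with each control period).
- bot.capture(name): name is "scene" or "top" or "wrist"; returns a dict with "img" (400x640x3 uint8, red, green, blue), "fx", "fy", "cx", "cy" (pixels), "view" (4x4, takes a point from world to camera coordinates). Camera axes: x right, y down, z forward; pixel columns grow to the right and rows downward; lengths in m; the calibration is good to about 2 mm. A picture is of the moment at which its call begins. There is no depth.
- bot.finish_job(): hands the job in, once; it reports no verdict.
Trained networks look in a picture, given as the dict that the camera call returned (one of the last four; its "shot" number tells which), for a name from the list of things; names that differ only in an ending like _2 or _b are one class to them, and where a whole thing is asked for, a point or a joint stands for the part that bears it (a point fixed in the world has none). Each returns a list of dicts, best first, with "conf" (0 to 1); they miss things now and then, are a little off and sometimes report something else, mostly with a low value. They report only what shows in the picture. A call takes as long as a camera call. They do not tell look-alikes from the thing itself.
- bot.cut_out(picture, name): "mask" (400x640 bool, what is visible of it).
- bot.spot_point(picture, name): "location" ([x, y, z] in m, in world coordinates, good to about 4 mm: a listed point, or the origin of a listed thing).
The state is a dict: "clock": time; "qpos": joint angles; "joint_vel": joint speeds; "effort": joint torques, N m; "tcp_pos": TCP position; "ee_rot": TCP orientation; "contact_force": force on the tool from outside, world axes, zero at the start; "torque": the same for the moment, N m; "width": opening from 0.0 (shut) to 1.0 (fully open).
Only numpy, scipy, OpenCV 4.12 (cv2) and the standard library are available. Lean on these libraries where they do the work, as an engineer would, in place of code of your own. Each camera call takes 0.05 s, during which the arm holds its last target. There are 200 camera calls.

## Working session

There is one attempt and no reset: what is moved stays moved. The work goes in short steps, Python scripts to look and compute and a shell command to move; the robot and the scene stay as the last step left them, time stands still between calls to the robot, and variables do not carry over. Pictures are saved under pics/ and viewed, about 8 in all and at most 12, crops included, and the job is handed in when it is done.

```bash
mkdir -p pics; ls
python3 - <<'E'
from cell import bot
import cv2,numpy as np
print(bot.get_state())
for n in ["scene","top"]:
    p=bot.capture(n); cv2.imwrite(f"pics/{n}0.png",p["img"][:,:,::-1])
    print(n,p["fx"],p["cx"],p["cy"],np.round(p["view"],3).tolist())
    for t in ["cover","press_pocket","lever_hinge","catch_hinge","catch_tip","press_grip","press_foot","press","gear","oil_bottle","tin","bearing"]:
        print(t,[(round(d["conf"],2),np.round(d["location"],3).tolist()) for d in bot.spot_point(p,t)][:4])
E
```

```text
pics
{'clock': 0.0, 'qpos': array([-1.22199554e+00,  1.26363116e-01, -4.05927453e-02,  1.40536914e+00,
       -1.46057058e-05,  1.57081624e+00]), 'joint_vel': array([ 0.00011606,  0.00113111,  0.00012727,  0.00126547,  0.00016606,
       -0.00033909]), 'effort': array([ 5.70634184e-04, -4.35911965e+01,  3.52924991e+01,  1.72700488e-02,
       -2.32277199e-05, -2.81576000e-06]), 'tcp_pos': array([ 0.1793029 , -0.49304907,  0.24954427]), 'ee_rot': array([-3.09246231e+00, -5.44830242e-01,  4.39065527e-04]), 'contact_force': array([ 0.18432435,  0.44090717, -0.34152365]), 'torque': array([ 0.01385778,  0.01205984, -0.01502201]), 'width': 1.0014697123199825}
scene 498.4015925639684 320.5943373634024 203.77229238772634 [[-0.82, 0.572, 0.005, 0.464], [0.383, 0.555, -0.738, -0.06], [-0.426, -0.603, -0.675, 1.943], [0.0, 0.0, 0.0, 1.0]]
cover [(0.7, [0.619, -0.308, -0.0]), (0.68, [0.467, -0.338, 0.002]), (0.55, [0.675, 0.117, 0.252]), (0.54, [0.471, -0.466, 0.002])]
press_pocket [(0.67, [0.466, -0.081, 0.024])]
lever_hinge [(0.81, [0.616, 0.069, 0.098]), (0.67, [0.792, -0.026, 0.003])]
catch_
[... 553 characters left out ...]
9, -0.01, -0.998, 1.435], [0.0, 0.0, 0.0, 1.0]]
cover [(0.79, [0.619, -0.307, -0.001]), (0.72, [0.466, -0.339, -0.002]), (0.64, [0.476, -0.466, 0.001]), (0.6, [0.335, -0.338, -0.005])]
press_pocket [(0.68, [0.468, -0.077, 0.025])]
lever_hinge [(0.82, [0.617, 0.073, 0.094])]
catch_hinge [(0.96, [0.566, 0.08, 0.073]), (0.42, [0.472, -0.338, -0.002])]
catch_tip [(0.78, [0.569, 0.087, 0.18])]
press_grip [(0.75, [0.677, 0.119, 0.25])]
press_foot [(0.66, [0.541, -0.089, 0.226])]
press [(0.65, [0.544, -0.008, -0.0])]
gear [(0.8, [0.632, -0.44, 0.0]), (0.27, [0.544, -0.09, 0.227])]
oil_bottle [(0.56, [0.79, 0.124, 0.001])]
tin [(0.71, [0.795, -0.028, 0.003])]
bearing [(0.72, [0.366, 0.318, -0.003])]
```

View pics/scene0.png

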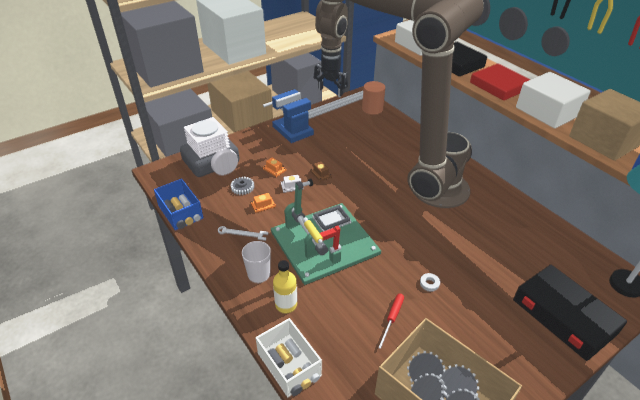

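View pics/top0.png

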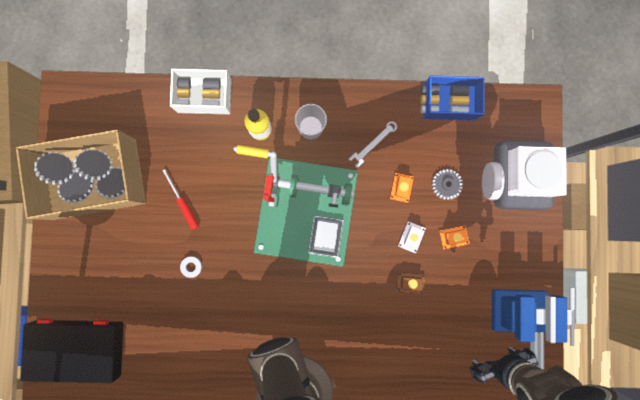

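The tool-less cover candidates in the top view are aluminium (412,237), orange (402,187), orange (454,238) and brown (411,283). The aluminium one is at about (0.466,-0.339) and is the target. The pocket is at (326,236). Next I fit the press pose and the cover yaw.

```bash
cat > h.py <<'E'
from cell import bot
import numpy as np, cv2
from scipy.spatial.transform import Rotation as R
def plan(pos,yaw,n=10,start=None):
    """equal rows from the measured pose to a tool-down pose, tool x at yaw (deg), shift then turn"""
    s=bot.get_state(); p0,R0=(s["tcp_pos"],R.from_rotvec(s["ee_rot"])) if start is None else start
    R1=R.from_euler('z',yaw,degrees=True)*R.from_euler('x',180,degrees=True)
    w=(R0.inv()*R1).as_rotvec()
    M=sum((R0*R.from_rotvec(w*i/n)).as_matrix() for i in range(n))
    d=np.linalg.solve(M,np.array(pos)-p0)
    print(f"n={n} dp",np.round(d/.025,3).tolist(),"twist",np.round(w/n/.12,3).tolist())
    return np.array(pos),R1
def ray(p,uv,z):
    V=p["view"]; r=V[:3,:3].T; c=-r@V[:3,3]
    d=r@np.array([(uv[0]-p["cx"])/p["fx"],(uv[1]-p["cy"])/p["fy"],1]); return c+d*(z-c[2])/d[2]
PO={"press_pocket":(0,0,0),"lever_hinge":(130,170,72),"catch_hinge":(80,170,47),"press":(65,85,-28)}
def st():
    s=bot.get_state(); T=R.from_rotvec(s["ee_rot"]).as_matrix()
    print("t",round(s["clock"],2),"tcp",np.round(s["tcp_pos"],4),"xyaw",round(np.degrees(np.arctan2(T[1,0],T[0,0])),2),"F",np.round(s["contact_force"],1),"w",round(s["width"],3))
E
python3 - <<'E'
from h import *
from scipy.optimize import least_squares
P=[("press_pocket",(.466,-.081)),("press_pocket",(.468,-.077)),("lever_hinge",(.616,.069)),("lever_hinge",(.617,.073)),("catch_hinge",(.567,.080)),("catch_hinge",(.566,.080)),("press",(.538,-.006)),("press",(.544,-.008))]
def f(v):
    c,s=np.cos(v[2]),np.sin(v[2]); M=np.array([[c,-s],[s,c]])
    return np.concatenate([v[:2]+M@(np.array(PO[k][:2])/1000)-np.array(w) for k,w in P])
r=least_squares(f,[.47,-.08,0]); print(r.x,np.degrees(r.x[2]),np.round(r.fun*1000,1))
p=bot.capture("top"); im=p["img"]
for m in bot.cut_out(p,"cover")[:5]:
    k=m["mask"].astype(np.uint8); ys,xs=np.nonzero(k); print(m["conf"],xs.mean(),ys.mean(),k.sum())
    if abs(xs.mean()-412)<8 and abs(ys.mean()-237)<8:
        (c,wh,a)=cv2.minAreaRect(np.c_[xs,ys].astype(np.float32)); b=cv2.boxPoints((c,wh,a)); q=np.array([ray(p,u,.01)[:2] for u in b])
        print(q.round(4).tolist(),"centre",q.mean(0)); 
        for i in range(2): e=q[i+1]-q[i]; print(np.linalg.norm(e),np.degrees(np.arctan2(e[1],e[0])))
cv2.imwrite("pics/crop1.png",cv2.resize(im[160:310,360:480],None,fx=4,fy=4,interpolation=2)[:,:,::-1])
E
```

```text
[ 0.46610169 -0.08044115 -0.12694305] -7.27330111815866 [ 0.1  0.6 -1.9 -3.4  0.6  2.7 -0.4 -1.3 -0.  -1.9  1.  -1.9  3.3  1.6
 -2.7  3.6]
0.97 409.49609375 282.07421875 512
0.67 410.9809523809524 236.96190476190475 525
[[0.441, -0.2942], [0.5159, -0.3229], [0.495, -0.3791], [0.4202, -0.3502]] centre [ 0.46801353 -0.3365771 ]
0.08017128949290878 -20.999007422895083
0.05994732707100002 -110.42324730265511
0.63 452.7307692307692 236.36346153846154 520
0.44 303.3032201340807 208.86745796241345 9099
```

View pics/crop1.png

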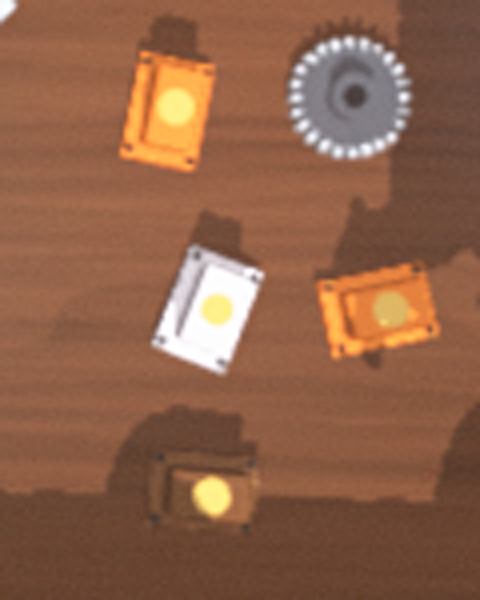

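The close crop confirms the choice: aluminium cover at crop (208,308), with orange and brown look-alikes around it.

Run:
```python
from h import *
plan([.467,-.338,.16],159.3,20)
```

```text
n=20 dp [0.452, 0.717, 0.181] twist [0.0, 0.0, -1.013]
```

```bash
R='{"dp":[0.45,0.71,0.18],"twist":[0,0,-1]}'; python3 -m crank '[{"dp":[0.45,0.71,0.18],"twist":[0,0,-1]},{"dp":[0.45,0.71,0.18],"twist":[0,0,-1]},{"dp":[0.45,0.71,0.18],"twist":[0,0,-1]},{"dp":[0.45,0.71,0.18],"twist":[0,0,-1]},{"dp":[0.45,0.71,0.18],"twist":[0,0,-1]},{"dp":[0.45,0.71,0.18],"twist":[0,0,-1]},{"dp":[0.45,0.71,0.18],"twist":[0,0,-1]},{"dp":[0.45,0.71,0.18],"twist":[0,0,-1]},{"dp":[0.45,0.71,0.18],"twist":[0,0,-1]},{"dp":[0.45,0.71,0.18],"twist":[0,0,-1]}]' 0
python3 -m crank '[{"dp":[0.45,0.71,0.18],"twist":[0,0,-1]},{"dp":[0.45,0.71,0.18],"twist":[0,0,-1]},{"dp":[0.45,0.71,0.18],"twist":[0,0,-1]},{"dp":[0.45,0.71,0.18],"twist":[0,0,-1]},{"dp":[0.45,0.71,0.18],"twist":[0,0,-1]},{"dp":[0.45,0.71,0.18],"twist":[0,0,-1]},{"dp":[0.45,0.71,0.18],"twist":[0,0,-1]},{"dp":[0.45,0.71,0.18],"twist":[0,0,-1]},{"dp":[0.45,0.71,0.18],"twist":[0,0,-1]},{"dp":[0.45,0.71,0.18],"twist":[0,0,-1]}]' 0
python3 - <<'E'
from h import *
st()
p=bot.capture("wrist"); cv2.imwrite("pics/w1.png",p["img"][:,:,::-1])
print([(d["conf"],d["location"].round(4) if hasattr(d["location"],"round") else d["location"]) for d in bot.spot_point(p,"cover")])
for m in bot.cut_out(p,"cover")[:3]:
    k=m["mask"].astype(np.uint8); ys,xs=np.nonzero(k); print(m["conf"],k.sum())
    b=cv2.boxPoints(cv2.minAreaRect(np.c_[xs,ys].astype(np.float32))); q=np.array([ray(p,u,.01)[:2] for u in b]); print(b.tolist(),q.mean(0))
    for i in range(2): e=q[i+1]-q[i]; print(np.linalg.norm(e),np.degrees(np.arctan2(e[1],e[0])))
E
```

```text
clock: 2.4
tcp_pos: [0.3769, -0.5164, 0.2048]
ee_rot: [-2.24, -2.202, -0.0]
contact_force: [-0.5, -0.2, -0.3]
width: 0.997
clock: 3.4
tcp_pos: [0.469, -0.3408, 0.16]
ee_rot: [-0.605, -3.083, -0.0]
contact_force: [0.6, -0.8, 0.5]
width: 0.998
t 3.4 tcp [ 0.469  -0.3408  0.16  ] xyaw 157.8 F [ 0.6 -0.8  0.5] w 0.998
[(0.91, [0.6154, -0.3031, -0.0004]), (0.79, [0.3279, -0.3402, 0.0002]), (0.59, [0.4657, -0.3346, -0.0006]), (0.56, [0.4729, -0.4686, 0.0022])]
0.84 7358
[[197.18502807617188, 20.033279418945312], [292.173583984375, -15.996870040893555], [320.4282531738281, 58.49272155761719], [225.439697265625, 94.52287292480469]] [ 0.33339034 -0.33680811]
0.08041698374658415 85.68496858067184
0.05728250361786603 0.5737398424074986
0.77 5062
[[287.0, 146.0], [349.0, 146.0], [349.0, 232.0], [287.0, 232.0]] [ 0.4691271  -0.33953268]
0.05562026806565908 67.81109788180642
0.08350467521310333 -20.31844135013768
0.65 4387
[[142.40252685546875, 245.67019653320312], [217.11276245117188, 191.8788299560547], [250.533203125, 238.296142578125], [175.82296752929688, 292.0875244140625]] [ 0.47336904 -0.47186439]
0.09698273479883389 102.69355908650579
0.05529816624645169 8.681919744838051
```

View pics/w1.png

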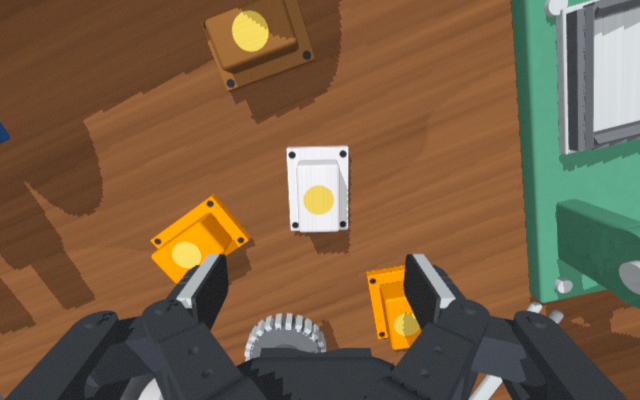

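The wrist view shows the aluminium cover at (318,190), square to the jaws, with the orange ones clear to the sides.

Run:
```python
from h import *
plan([.468,-.338,.037],159.5,10)
```

```text
n=10 dp [0.007, 0.009, 0.493] twist [-0.0, -0.0, -0.029]
```

```bash
python3 -m crank '[{"dp":[0.01,0.01,0.62],"twist":[0,0,-0.03]},{"dp":[0.01,0.01,0.62],"twist":[0,0,-0.03]},{"dp":[0.01,0.01,0.62],"twist":[0,0,-0.03]},{"dp":[0.01,0.01,0.62],"twist":[0,0,-0.03]},{"dp":[0.01,0.01,0.62],"twist":[0,0,-0.03]},{"dp":[0.01,0.01,0.62],"twist":[0,0,-0.03]},{"dp":[0,0.01,0.62],"twist":[0,0,-0.03]},{"dp":[0,0.01,0.58],"twist":[0,0,-0.03]},{"dp":[0,0,0],"twist":[0,0,-0.05]},{"dp":[0,0,0],"twist":[0,0,0]}]' 0
python3 -m crank '[{"dp":[0,0,0],"twist":[0,0,0]},{"dp":[0,0,0],"twist":[0,0,0]},{"dp":[0,0,0],"twist":[0,0,0]},{"dp":[0,0,0],"twist":[0,0,0]},{"dp":[0,0,0],"twist":[0,0,0]},{"dp":[0,0,0],"twist":[0,0,0]},{"dp":[0,0,0],"twist":[0,0,0]},{"dp":[0,0,0],"twist":[0,0,0]},{"dp":[0,0,0],"twist":[0,0,0]},{"dp":[0,0,0],"twist":[0,0,0]}]' 1
python3 - <<'E'
from h import *
st()
E
```

```text
clock: 4.55
tcp_pos: [0.4681, -0.34, 0.0375]
ee_rot: [-0.562, -3.091, 0.0]
contact_force: [-0.5, -1.2, 0.7]
width: 0.999
clock: 5.55
tcp_pos: [0.4685, -0.3395, 0.0382]
ee_rot: [0.559, 3.09, -0.001]
contact_force: [-0.4, 0.7, 4.8]
width: 0.412
t 5.55 tcp [ 0.4685 -0.3395  0.0382] xyaw 159.49 F [-0.4  0.7  4.8] w 0.412
```

```bash
python3 -m crank '[{"dp":[0,0,-0.3],"twist":[0,0,0]},{"dp":[0,0,-0.6],"twist":[0,0,0]},{"dp":[0,0,-0.8],"twist":[0,0,0]},{"dp":[0,0,-0.8],"twist":[0,0,0]},{"dp":[0,0,-0.8],"twist":[0,0,0]},{"dp":[0,0,-0.8],"twist":[0,0,0]},{"dp":[0,0,-0.6],"twist":[0,0,0]},{"dp":[0,0,-0.3],"twist":[0,0,0]},{"dp":[0,0,0],"twist":[0,0,0]},{"dp":[0,0,0],"twist":[0,0,0]}]'
python3 - <<'E'
from h import *
st(); plan([.466,-.080,.15],172.7,18)
E
```

```text
clock: 6.55
tcp_pos: [0.4677, -0.339, 0.1613]
ee_rot: [-0.559, -3.09, -0.001]
contact_force: [0.5, -0.6, -4.8]
width: 0.407
t 6.55 tcp [ 0.4677 -0.339   0.1613] xyaw 159.49 F [ 0.5 -0.6 -4.8] w 0.407
n=18 dp [0.146, 0.558, 0.025] twist [0.0, -0.001, -0.107]
```

```bash
python3 -m crank '[{"dp":[0.15,0.56,0.02],"twist":[0,0,-0.11]},{"dp":[0.15,0.56,0.02],"twist":[0,0,-0.11]},{"dp":[0.15,0.56,0.02],"twist":[0,0,-0.11]},{"dp":[0.15,0.56,0.02],"twist":[0,0,-0.11]},{"dp":[0.15,0.56,0.02],"twist":[0,0,-0.11]},{"dp":[0.15,0.56,0.02],"twist":[0,0,-0.11]},{"dp":[0.15,0.56,0.02],"twist":[0,0,-0.11]},{"dp":[0.15,0.56,0.02],"twist":[0,0,-0.11]},{"dp":[0.15,0.56,0.02],"twist":[0,0,-0.11]},{"dp":[0.15,0.56,0.02],"twist":[0,0,-0.11]}]'
python3 -m crank '[{"dp":[0.14,0.56,0.03],"twist":[0,0,-0.1]},{"dp":[0.14,0.56,0.03],"twist":[0,0,-0.1]},{"dp":[0.14,0.56,0.03],"twist":[0,0,-0.1]},{"dp":[0.14,0.56,0.03],"twist":[0,0,-0.1]},{"dp":[0.14,0.56,0.03],"twist":[0,0,-0.1]},{"dp":[0.14,0.56,0.03],"twist":[0,0,-0.1]},{"dp":[0.14,0.55,0.03],"twist":[0,0,-0.1]},{"dp":[0.14,0.55,0.03],"twist":[0,0,-0.1]},{"dp":[0,0,0],"twist":[0,0,0]},{"dp":[0,0,0],"twist":[0,0,0]}]'
python3 - <<'E'
from h import *
st()
p=bot.capture("wrist"); cv2.imwrite("pics/w2.png",p["img"][:,:,::-1])
for n in ["press_pocket","cover"]: print(n,[(d["conf"],np.round(d["location"],4)) for d in bot.spot_point(p,n)])
t=bot.capture("top"); cv2.imwrite("pics/t2.png",t["img"][:,:,::-1])
for n in ["press_pocket","cover","catch_tip","press_grip"]: print(n,[(d["conf"],np.round(d["location"],4)) for d in bot.spot_point(t,n)])
E
```

```text
clock: 7.55
tcp_pos: [0.4734, -0.1933, 0.1573]
ee_rot: [0.352, 3.122, 0.0]
contact_force: [0.2, -0.9, -2.9]
width: 0.405
clock: 8.55
tcp_pos: [0.4663, -0.0795, 0.1513]
ee_rot: [0.203, 3.135, -0.001]
contact_force: [-0.1, -0.6, -3.2]
width: 0.404
t 8.55 tcp [ 0.4663 -0.0795  0.1513] xyaw 172.61 F [-0.1 -0.6 -3.2] w 0.404
press_pocket []
cover [(0.79, array([ 0.615 , -0.3015,  0.001 ])), (0.73, array([ 0.4652, -0.0763,  0.1091]))]
press_pocket []
cover [(0.85, array([ 0.3332, -0.3361, -0.0033])), (0.79, array([ 0.6199, -0.3087,  0.0022])), (0.69, array([ 0.4718, -0.4718,  0.0031]))]
catch_tip [(0.69, array([ 0.7935, -0.0258,  0.0031])), (0.6, array([0.57  , 0.089 , 0.1814]))]
press_grip [(0.78, array([0.6799, 0.1168, 0.2476]))]
```

View pics/w2.png

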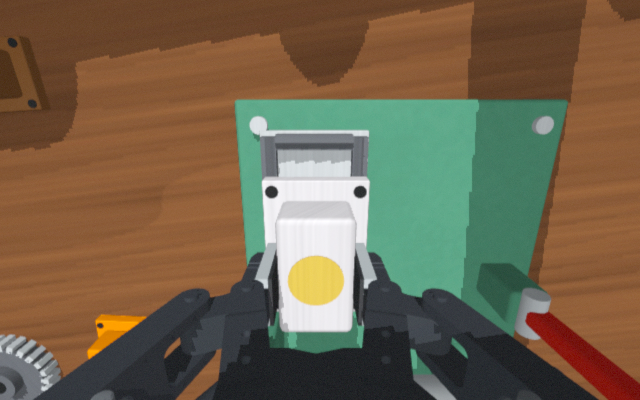

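The wrist view shows the held cover (flange corners (265,179) and (368,179)), with the pocket's robot-side rim at (261..369,131). The base plate's near edge runs (236,100)–(567,99). I'll measure these.

Run:
```python
from h import *
p=bot.capture("wrist"); z=bot.get_state()["tcp_pos"][2]
im=p["img"]; cv2.imwrite("pics/w3.png",cv2.resize(im[90:215,225:405],None,fx=4.4,fy=4.4,interpolation=2)[:,:,::-1])
def seg(a,b,z,n):
    A,B=ray(p,a,z)[:2],ray(p,b,z)[:2]; e=B-A; print(n,A.round(4),B.round(4),"mid",((A+B)/2).round(4),"len",np.linalg.norm(e).round(4),"ang",np.degrees(np.arctan2(e[1],e[0])).round(2)); return (A+B)/2,e/np.linalg.norm(e)
for n,a,b,zz,back in [("base",(236,100),(567,99),.02,None),("rim",(261,131),(369,131),.041,.054),("flange",(265,179),(368,179),z-.028,.040)]:
    m,e=seg(a,b,zz,n)
    if back: print("  centre",m+back*np.array([e[1],-e[0]])*(1 if -e[0]*0+e[1]>0 else -1))
```

```text
base [ 0.3774 -0.1337] [0.4111 0.1288] mid [ 0.3942 -0.0024] len 0.2646 ang 82.69
rim [ 0.4028 -0.1144] [ 0.4134 -0.0334] mid [ 0.4081 -0.0739] len 0.0817 ang 82.53
  centre [ 0.46166959 -0.08090329]
flange [ 0.4226 -0.1015] [ 0.4295 -0.0491] mid [ 0.426  -0.0753] len 0.0529 ang 82.53
  centre [ 0.46570321 -0.08048649]
```

View pics/w3.png

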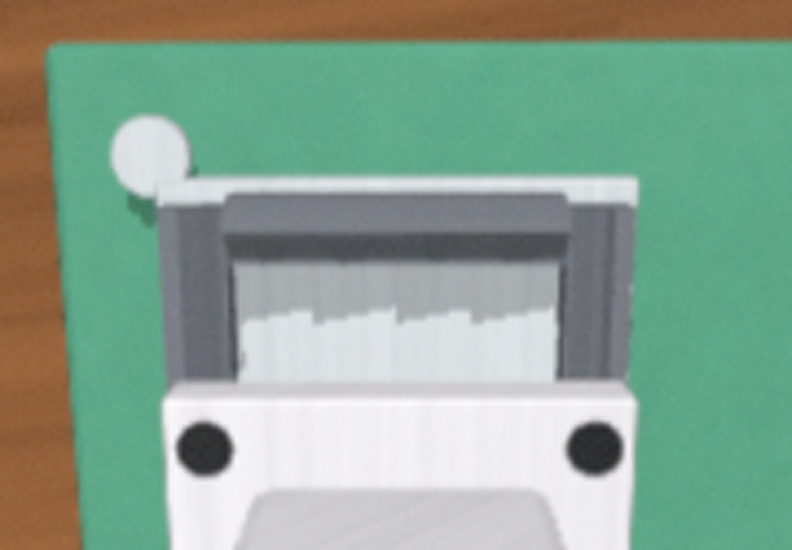

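Run:
```python
from h import *
from scipy.optimize import least_squares
p=bot.capture("wrist"); V=p["view"]; print("cam",(-V[:3,:3].T@V[:3,3]).round(4),"axis",V[2,:3].round(3),p["fx"])
def proj(X): c=V[:3,:3]@X+V[:3,3]; return np.array([p["fx"]*c[0]/c[2]+p["cx"],p["fy"]*c[1]/c[2]+p["cy"]])
def W(x,y,z,q=(.466,-.0805),a=-7.3):
    r=np.radians(a); return np.array([q[0]+np.cos(r)*x-np.sin(r)*y,q[1]+np.sin(r)*x+np.cos(r)*y,z])
for n,x,y,z in [("base L",-.080,-.065,.020),("base R",-.080,.205,.020),("outer top L",-.054,-.042,.041),("outer top R",-.054,.042,.041),("outer38 L",-.054,-.042,.038),("outer bottom L",-.054,-.042,.02),("inner top R",-.042,.030,.038),("floor L",-.042,-.03,.028),("floor R",-.042,.03,.028)]: 
    u=proj(W(x,y,z)); print(n,u.round(1),"crop",((u-[225,90])*4.4).round())
s=bot.get_state()["tcp_pos"]
for y in (-.028,.028): print("flange",((proj(W(-.04,y,s[2]-.028,s[:2],-7.4))-[225,90])*4.4).round(), "bottom",((proj(W(-.04,y,s[2]-.038,s[:2],-7.4))-[225,90])*4.4).round())
```

```text
cam [ 0.3908 -0.0711  0.275 ] axis [ 0.293 -0.039 -0.955] 302.60600414143704
base L [234.8 101.5] crop [43. 51.]
base R [572.1 100.4] crop [1527.   46.]
outer top L [260.8 136.9] crop [157. 206.]
outer top R [371.3 136.6] crop [644. 205.]
outer38 L [261.4 136.5] crop [160. 205.]
outer bottom L [265.2 134.5] crop [177. 196.]
inner top R [354.4 151.9] crop [569. 272.]
floor L [279.1 150.3] crop [238. 265.]
floor R [352.9 150.1] crop [563. 265.]
flange [167. 396.] bottom [180. 378.]
flange [646. 396.] bottom [631. 377.]
```

The geometry agrees to about 1 mm: pocket ≈ (0.4655,-0.0808), yaw -7.3°. I'll shift by less than 1 mm and lower.

```bash
python3 -m crank '[{"dp":[0.03,-0.02,0.3],"twist":[0,0,0]},{"dp":[0,0,0.5],"twist":[0,0,0]},{"dp":[0,0,0.5],"twist":[0,0,0]},{"dp":[0,0,0.5],"twist":[0,0,0]},{"dp":[0,0,0.4],"twist":[0,0,0]},{"dp":[0,0,0.3],"twist":[0,0,0]},{"dp":[0,0,0.3],"twist":[0,0,0]},{"dp":[0,0,0.2],"twist":[0,0,0]},{"dp":[0,0,0.1],"twist":[0,0,0]},{"dp":[0,0,0],"twist":[0,0,0]}]'
python3 - <<'E'
from h import *
st()
p=bot.capture("wrist"); cv2.imwrite("pics/w4.png",cv2.resize(p["img"][60:400,140:500],None,fx=1.7,fy=1.7)[:,:,::-1])
E
```

```text
clock: 10.05
tcp_pos: [0.4655, -0.0802, 0.0736]
ee_rot: [-0.204, -3.135, -0.0]
contact_force: [0.4, 0.0, -3.2]
width: 0.405
t 10.05 tcp [ 0.4655 -0.0802  0.0736] xyaw 172.55 F [ 0.4  0.  -3.2] w 0.405
```

View pics/w4.png

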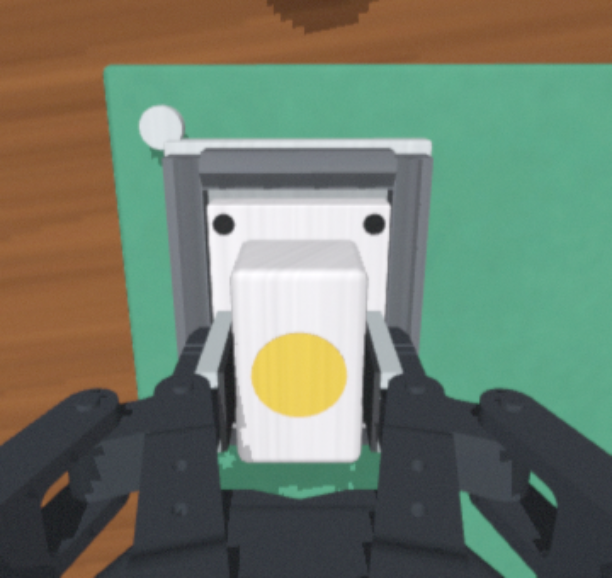

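The cover sits between the pocket walls, with gaps at columns 207 and 389 of the crop and no contact force. I'll lower it to the floor.

```bash
python3 -m crank '[{"dp":[0,-0.01,0.06],"twist":[0,0,0]},{"dp":[0,0,0.06],"twist":[0,0,0]},{"dp":[0,0,0.04],"twist":[0,0,0]},{"dp":[0,0,0.04],"twist":[0,0,0]},{"dp":[0,0,0.04],"twist":[0,0,0]},{"dp":[0,0,0.03],"twist":[0,0,0]},{"dp":[0,0,0.02],"twist":[0,0,0]},{"dp":[0,0,0.02],"twist":[0,0,0]},{"dp":[0,0,0],"twist":[0,0,0]},{"dp":[0,0,0],"twist":[0,0,0]}]'
```

```text
clock: 11.1
tcp_pos: [0.4655, -0.0805, 0.0662]
ee_rot: [0.204, 3.135, -0.0]
contact_force: [-0.5, -1.1, -1.8]
width: 0.41
```

```bash
python3 -m crank '[{"dp":[0,0,0.02],"twist":[0,0,0]},{"dp":[0,0,0.02],"twist":[0,0,0]},{"dp":[0,0,0.02],"twist":[0,0,0]},{"dp":[0,0,0],"twist":[0,0,0]},{"dp":[0,0,0],"twist":[0,0,0]},{"dp":[0,0,0],"twist":[0,0,0]},{"dp":[0,0,0],"twist":[0,0,0]},{"dp":[0,0,0],"twist":[0,0,0]},{"dp":[0,0,0],"twist":[0,0,0]},{"dp":[0,0,0],"twist":[0,0,0]}]'
```

```text
clock: 12.1
tcp_pos: [0.4655, -0.0805, 0.0661]
ee_rot: [0.204, 3.134, -0.0]
contact_force: [-6.8, 0.6, 12.4]
width: 0.402
```

It is seated: 12 N up at z=0.066, as expected. Now I release and rise.

```bash
python3 -m crank '[{"dp":[0,0,-0.03],"twist":[0,0,0]},{"dp":[0,0,0],"twist":[0,0,0]},{"dp":[0,0,0],"twist":[0,0,0]},{"dp":[0,0,0],"twist":[0,0,0]},{"dp":[0,0,0],"twist":[0,0,0]},{"dp":[0,0,0],"twist":[0,0,0]},{"dp":[0,0,0],"twist":[0,0,0]},{"dp":[0,0,0],"twist":[0,0,0]},{"dp":[0,0,0],"twist":[0,0,0]},{"dp":[0,0,0],"twist":[0,0,0]}]' 0
python3 -m crank '[{"dp":[0,0,-0.2],"twist":[0,0,0]},{"dp":[0,0,-0.4],"twist":[0,0,0]},{"dp":[0,0,-0.6],"twist":[0,0,0]},{"dp":[0,0,-0.8],"twist":[0,0,0]},{"dp":[0,0,-0.8],"twist":[0,0,0]},{"dp":[0,0,-0.8],"twist":[0,0,0]},{"dp":[0,0,-0.8],"twist":[0,0,0]},{"dp":[0,0,-0.8],"twist":[0,0,0]},{"dp":[0,0,-0.8],"twist":[0,0,0]},{"dp":[0,0,0],"twist":[0,0,0]}]'
python3 - <<'E'
from h import *
st()
p=bot.capture("wrist"); cv2.imwrite("pics/w5.png",p["img"][:,:,::-1])
V=p["view"]
for n in ["cover","catch_tip","catch_hinge"]: print(n,[(round(d["conf"],2),np.round(d["location"],4)) for d in bot.spot_point(p,n)][:3])
a=np.radians(-7.3); C=np.array([[np.cos(a),-np.sin(a)],[np.sin(a),np.cos(a)]]); q=np.array([.4655,-.0808])
for n,v in [("catch hinge",(.08,.170)),("catch start tcp",(.076,.130)),("catch tip",(.08,.17)),("catch end",(.076,.25)),("grip rest",(.185,.222)),("grip end",(-.016,.222))]: print(n,(q+C@v).round(4))
E
```

```text
clock: 13.1
tcp_pos: [0.4655, -0.0805, 0.0653]
ee_rot: [-0.204, -3.135, -0.0]
contact_force: [-0.3, -0.6, -0.3]
width: 0.998
clock: 14.1
tcp_pos: [0.4668, -0.0807, 0.2189]
ee_rot: [0.204, 3.129, -0.001]
contact_force: [-0.6, -0.3, -0.3]
width: 1.002
t 14.1 tcp [ 0.4668 -0.0807  0.2189] xyaw 172.55 F [-0.6 -0.3 -0.3] w 1.002
cover [(0.92, array([ 0.335 , -0.3359,  0.0004])), (0.77, array([ 0.6155, -0.304 , -0.0027])), (0.57, array([ 0.4616, -0.0767,  0.0267]))]
catch_tip [(0.75, array([0.5678, 0.0876, 0.1778]))]
catch_hinge [(0.61, array([0.5619, 0.0771, 0.0744]))]
catch hinge [0.5665 0.0777]
catch start tcp [0.5574 0.0385]
catch tip [0.5665 0.0777]
catch end [0.5727 0.1575]
grip rest [0.6772 0.1159]
grip end [0.4778 0.1414]
```

View pics/w5.png

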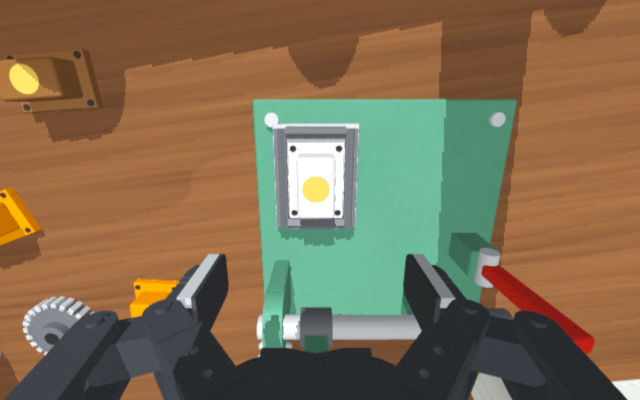

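The cover lies flat and square in the pocket at (316,180) and is released. Next is the catch, with jaws shut and turned so that y runs along the press x.

Run:
```python
from h import *
a=np.radians(-7.3); C=np.array([[np.cos(a),-np.sin(a)],[np.sin(a),np.cos(a)]]); q=np.array([.4655,-.0808])
s=plan([*(q+C@(0,.125)),.215],115.2,10)
plan([*(q+C@(.076,.128)),.169],82.7,10,s)
```

```text
n=10 dp [0.226, 0.468, -0.001] twist [-0.0, -0.001, 0.834]
n=10 dp [-0.083, 0.297, 0.184] twist [0.0, -0.0, 0.473]
```

```bash
python3 -m crank '[{"dp":[0.23,0.47,0],"twist":[0,0,0.83]},{"dp":[0.23,0.47,0],"twist":[0,0,0.83]},{"dp":[0.23,0.47,0],"twist":[0,0,0.83]},{"dp":[0.23,0.47,0],"twist":[0,0,0.83]},{"dp":[0.23,0.47,0],"twist":[0,0,0.83]},{"dp":[0.23,0.47,0],"twist":[0,0,0.83]},{"dp":[0.23,0.47,0],"twist":[0,0,0.83]},{"dp":[0.23,0.47,0],"twist":[0,0,0.83]},{"dp":[0.23,0.47,0],"twist":[0,0,0.83]},{"dp":[0.23,0.47,0],"twist":[0,0,0.83]}]' 1
python3 -m crank '[{"dp":[-0.09,0.33,0.2],"twist":[0,0,0.53]},{"dp":[-0.09,0.33,0.2],"twist":[0,0,0.53]},{"dp":[-0.09,0.33,0.2],"twist":[0,0,0.53]},{"dp":[-0.09,0.33,0.2],"twist":[0,0,0.53]},{"dp":[-0.09,0.33,0.2],"twist":[0,0,0.53]},{"dp":[-0.09,0.33,0.2],"twist":[0,0,0.53]},{"dp":[-0.09,0.33,0.2],"twist":[0,0,0.53]},{"dp":[-0.09,0.33,0.2],"twist":[0,0,0.53]},{"dp":[-0.09,0.33,0.2],"twist":[0,0,0.5]},{"dp":[0,0,0],"twist":[0,0,0]}]'
python3 - <<'E'
from h import *
st()
p=bot.capture("wrist"); cv2.imwrite("pics/w6.png",p["img"][:,:,::-1])
for n in ["catch_tip","catch_hinge"]: print(n,[(round(d["conf"],2),np.round(d["location"],4)) for d in bot.spot_point(p,n)][:3])
a=np.radians(-7.3); C=np.array([[np.cos(a),-np.sin(a)],[np.sin(a),np.cos(a)]]); q=np.array([.4655,-.0808])
print("press frame tcp",C.T@(bot.get_state()["tcp_pos"][:2]-q))
E
```

```text
clock: 15.3
tcp_pos: [0.4804, 0.0446, 0.2142]
ee_rot: [-1.681, -2.652, 0.002]
contact_force: [-0.3, 0.0, 0.5]
width: 0.001
clock: 16.3
tcp_pos: [0.5563, 0.0381, 0.1682]
ee_rot: [-2.354, -2.078, 0.004]
contact_force: [-0.4, 0.0, 0.7]
width: 0.005
t 16.3 tcp [0.5563 0.0381 0.1682] xyaw 82.86 F [-0.4  0.   0.7] w 0.005
catch_tip [(0.56, array([0.5655, 0.0873, 0.1811]))]
catch_hinge [(0.94, array([0.5623, 0.0767, 0.0779]))]
press frame tcp [0.07462203 0.12969188]
```

View pics/w6.png

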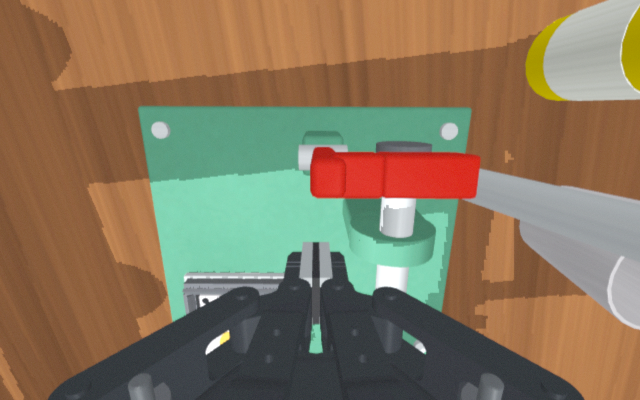

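The wrist view shows the shut fingers at (316,250) and the red catch at (312–478,175), still upright, in the way of the shank. I'll push over along an arc.

```bash
python3 -m crank '[{"dp":[0.4,0.03,0],"twist":[0,0,0]},{"dp":[0.4,0.03,0],"twist":[0,0,0]},{"dp":[0.4,0,0],"twist":[0,0,0]},{"dp":[0.3,0,0],"twist":[0,0,0]},{"dp":[0.3,0,0.03],"twist":[0,0,0]},{"dp":[0.3,0,0.03],"twist":[0,0,0]},{"dp":[0.3,0,0.06],"twist":[0,0,0]},{"dp":[0.3,0,0.1],"twist":[0,0,0]},{"dp":[0.3,0,0.1],"twist":[0,0,0]},{"dp":[0.3,0,0.12],"twist":[0,0,0]}]'
python3 -m crank '[{"dp":[0.2,0,0.17],"twist":[0,0,0]},{"dp":[0.2,0,0.17],"twist":[0,0,0]},{"dp":[0.2,0,0.17],"twist":[0,0,0]},{"dp":[0.16,0,0.17],"twist":[0,0,0]},{"dp":[0.18,0,0.3],"twist":[0,0,0]},{"dp":[0.18,0,0.3],"twist":[0,0,0]},{"dp":[0.1,0,0.28],"twist":[0,0,0]},{"dp":[0.1,0,0.28],"twist":[0,0,0]},{"dp":[0,0,0],"twist":[0,0,0]},{"dp":[0,0,0],"twist":[0,0,0]}]'
python3 - <<'E'
from h import *
st()
a=np.radians(-7.3); C=np.array([[np.cos(a),-np.sin(a)],[np.sin(a),np.cos(a)]]); q=np.array([.4655,-.0808])
print("press frame tcp",C.T@(bot.get_state()["tcp_pos"][:2]-q))
E
```

```text
clock: 17.45
tcp_pos: [0.5683, 0.1206, 0.159]
ee_rot: [-2.355, -2.079, -0.0]
contact_force: [-0.7, -0.2, 0.5]
width: -0.002
clock: 18.45
tcp_pos: [0.5722, 0.1527, 0.1131]
ee_rot: [-2.355, -2.079, 0.001]
contact_force: [-0.5, 0.1, 0.9]
width: 0.002
t 18.45 tcp [0.5722 0.1527 0.1131] xyaw 82.9 F [-0.5  0.1  0.9] w 0.002
press frame tcp [0.07616291 0.24519694]
```

```bash
python3 -m crank '[{"dp":[0,0,0.08],"twist":[0,0,0]},{"dp":[0,0,0.08],"twist":[0,0,0]},{"dp":[0,0,0.06],"twist":[0,0,0]},{"dp":[0,0,0.06],"twist":[0,0,0]},{"dp":[0,0,0.04],"twist":[0,0,0]},{"dp":[0,0,0.04],"twist":[0,0,0]},{"dp":[0,0,0.04],"twist":[0,0,0]},{"dp":[0,0,0],"twist":[0,0,0]},{"dp":[0,0,0],"twist":[0,0,0]},{"dp":[0,0,0],"twist":[0,0,0]}]'
```

```text
clock: 19.45
tcp_pos: [0.5732, 0.1529, 0.1073]
ee_rot: [2.353, 2.078, 0.007]
contact_force: [-6.4, -1.5, 21.5]
width: 0.001
```

The catch is at its stop: 21 N up with fingertips at 88 mm, against a predicted 89 mm. I'll rise and check.

```bash
python3 -m crank '[{"dp":[0,0,-0.4],"twist":[0,0,0]},{"dp":[0,0,-0.9],"twist":[0,0,0]},{"dp":[0,0,-1],"twist":[0,0,0]},{"dp":[0,0,-1],"twist":[0,0,0]},{"dp":[0,0,-1],"twist":[0,0,0]},{"dp":[0,0,-1],"twist":[0,0,0]},{"dp":[0,0,-1],"twist":[0,0,0]},{"dp":[0,0,-1],"twist":[0,0,0]},{"dp":[0,0,-1],"twist":[0,0,0]},{"dp":[0,0,-0.6],"twist":[0,0,0]}]' 1
python3 - <<'E'
from h import *
st()
p=bot.capture("scene"); im=p["img"]
for n in ["catch_tip","press_grip"]: print(n,[(round(d["conf"],2),np.round(d["location"],4)) for d in bot.spot_point(p,n)][:3])
w=bot.capture("wrist")
for n in ["catch_tip","press_grip"]: print("w",n,[(round(d["conf"],2),np.round(d["location"],4)) for d in bot.spot_point(w,n)][:3])
cv2.imwrite("pics/s7.png",np.vstack([cv2.resize(im[150:290,250:410],(640,560))[:300],cv2.resize(w["img"],(640,400))[100:400]])[:,:,::-1])
plan([.677,.1165,.33],82.7,10)
E
```

```text
clock: 20.45
tcp_pos: [0.5726, 0.1527, 0.3279]
ee_rot: [2.354, 2.079, 0.003]
contact_force: [-0.2, -0.2, 0.6]
width: 0.003
t 20.45 tcp [0.5726 0.1527 0.3279] xyaw 82.89 F [-0.2 -0.2  0.6] w 0.003
catch_tip [(0.65, array([0.5797, 0.1861, 0.085 ]))]
press_grip [(0.73, array([0.6779, 0.1149, 0.2468]))]
w catch_tip [(0.83, array([0.5783, 0.1836, 0.083 ]))]
w press_grip [(0.55, array([0.6785, 0.1151, 0.2467]))]
n=10 dp [-0.091, 0.435, -0.023] twist [-0.002, 0.001, 0.003]
```

View pics/s7.png

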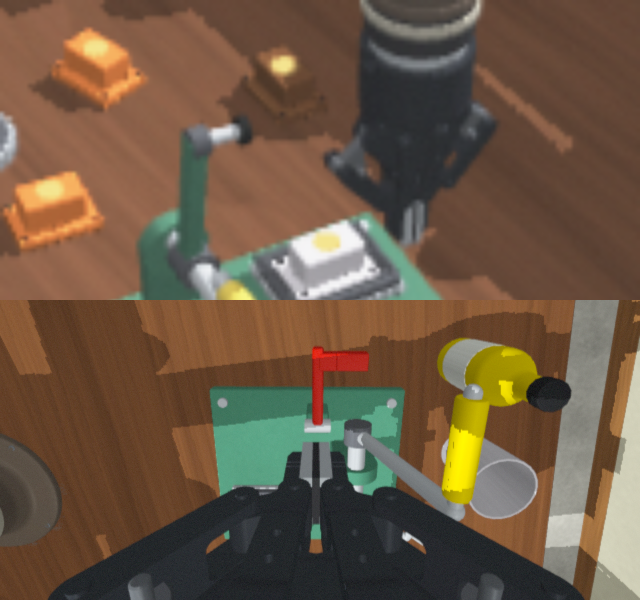

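The catch lies flat over at tip (318,352) in the lower half, with measured tip z ≈ 0.084. The cover is still seated. Next I go over the yellow grip, with the jaws opening.

```bash
python3 -m crank '[{"dp":[-0.09,0.44,-0.02],"twist":[0,0,0]},{"dp":[-0.09,0.44,-0.02],"twist":[0,0,0]},{"dp":[-0.09,0.44,-0.02],"twist":[0,0,0]},{"dp":[-0.09,0.44,-0.02],"twist":[0,0,0]},{"dp":[-0.09,0.44,-0.02],"twist":[0,0,0]},{"dp":[-0.09,0.44,-0.02],"twist":[0,0,0]},{"dp":[-0.09,0.44,-0.02],"twist":[0,0,0]},{"dp":[-0.09,0.44,-0.02],"twist":[0,0,0]},{"dp":[-0.09,0.44,-0.02],"twist":[0,0,0]},{"dp":[-0.09,0.44,-0.02],"twist":[0,0,0]}]' 0
python3 - <<'E'
from h import *
st(); plan([.678,.1155,.2475],82.7,10)
E
```

```text
clock: 21.75
tcp_pos: [0.68, 0.1161, 0.3301]
ee_rot: [-2.355, -2.079, 0.001]
contact_force: [-0.7, -0.8, 0.2]
width: 0.999
t 21.75 tcp [0.68   0.1161 0.3301] xyaw 82.86 F [-0.7 -0.8  0.2] w 0.999
n=10 dp [-0.003, -0.008, 0.33] twist [-0.0, 0.0, 0.002]
```

```bash
python3 -m crank '[{"dp":[0,-0.01,0.3],"twist":[0,0,0]},{"dp":[0,-0.01,0.4],"twist":[0,0,0]},{"dp":[0,-0.01,0.45],"twist":[0,0,0]},{"dp":[0,-0.01,0.45],"twist":[0,0,0]},{"dp":[0,-0.01,0.45],"twist":[0,0,0]},{"dp":[0,-0.01,0.45],"twist":[0,0,0]},{"dp":[0,-0.01,0.4],"twist":[0,0,0]},{"dp":[0,-0.01,0.3],"twist":[0,0,0]},{"dp":[0,0,0.1],"twist":[0,0,0]},{"dp":[0,0,0],"twist":[0,0,0]}]'
python3 -m crank '[{"dp":[0,0,0],"twist":[0,0,0]},{"dp":[0,0,0],"twist":[0,0,0]},{"dp":[0,0,0],"twist":[0,0,0]},{"dp":[0,0,0],"twist":[0,0,0]},{"dp":[0,0,0],"twist":[0,0,0]},{"dp":[0,0,0],"twist":[0,0,0]},{"dp":[0,0,0],"twist":[0,0,0]},{"dp":[0,0,0],"twist":[0,0,0]},{"dp":[0,0,0],"twist":[0,0,0]},{"dp":[0,0,0],"twist":[0,0,0]}]' 1
python3 - <<'E'
from h import *
st()
a=np.radians(-7.3); C=np.array([[np.cos(a),-np.sin(a)],[np.sin(a),np.cos(a)]]); q=np.array([.4655,-.0808])
s=bot.get_state()["tcp_pos"]; u=C.T@(s[:2]-q); print("press tcp",u,s[2])
# lever arc in tool units: tool y=+press x, tool z=-world z
for N in (30,):
    Q=np.linspace(0,1.5,N+1); X=-160*np.sin(Q-.35); Z=160*np.cos(Q-.35)
    for i in range(N): print(i,round((X[i+1]-X[i])/25,2),round(-(Z[i+1]-Z[i])/25,2),end=" | ")
E
```

```text
clock: 22.75
tcp_pos: [0.6766, 0.117, 0.2479]
ee_rot: [-2.355, -2.079, 0.001]
contact_force: [0.2, 0.8, -0.3]
width: 1.003
clock: 23.75
tcp_pos: [0.677, 0.1171, 0.2487]
ee_rot: [2.354, 2.079, 0.001]
contact_force: [0.6, 0.4, 3.8]
width: 0.24
t 23.75 tcp [0.677  0.1171 0.2487] xyaw 82.89 F [0.6 0.4 3.8] w 0.24
press tcp [0.18461429 0.22313708] 0.24868956153455093
0 -0.3 -0.1 | 1 -0.31 -0.09 | 2 -0.31 -0.07 | 3 -0.32 -0.06 | 4 -0.32 -0.04 | 5 -0.32 -0.02 | 6 -0.32 -0.01 | 7 -0.32 0.01 | 8 -0.32 0.02 | 9 -0.32 0.04 | 10 -0.32 0.06 | 11 -0.31 0.07 | 12 -0.31 0.09 | 13 -0.3 0.1 | 14 -0.3 0.12 | 15 -0.29 0.13 | 16 -0.28 0.15 | 17 -0.28 0.16 | 18 -0.27 0.17 | 19 -0.26 0.19 | 20 -0.25 0.2 | 21 -0.24 0.21 | 22 -0.23 0.22 | 23 -0.22 0.24 | 24 -0.21 0.25 | 25 -0.19 0.26 | 26 -0.18 0.26 | 27 -0.17 0.27 | 28 -0.15 0.28 | 29 -0.14 0.29 |
```

The grip is held (opening ≈ 21 mm). I'll pull along the arc, 0.5 rad per call.

```bash
python3 -m crank '[{"dp":[0,-0.3,-0.1],"twist":[0,0,0]},{"dp":[0,-0.31,-0.09],"twist":[0,0,0]},{"dp":[0,-0.31,-0.07],"twist":[0,0,0]},{"dp":[0,-0.32,-0.06],"twist":[0,0,0]},{"dp":[0,-0.32,-0.04],"twist":[0,0,0]},{"dp":[0,-0.32,-0.02],"twist":[0,0,0]},{"dp":[0,-0.32,-0.01],"twist":[0,0,0]},{"dp":[0,-0.32,0.01],"twist":[0,0,0]},{"dp":[0,-0.32,0.02],"twist":[0,0,0]},{"dp":[0,-0.32,0.04],"twist":[0,0,0]}]'
cat >> h.py <<'E'
def lev():
    st(); a=np.radians(-7.3); C=np.array([[np.cos(a),-np.sin(a)],[np.sin(a),np.cos(a)]]); q=np.array([.4655,-.0808])
    s=bot.get_state(); u=C.T@(s["tcp_pos"][:2]-q); z=s["tcp_pos"][2]
    dx,dz=u[0]-.130,z-.1; print("press tcp",u.round(4),"lever q",round(np.arctan2(-dx,dz)+.35,3),"radius",round(np.hypot(dx,dz),4),"F press",(C.T@s["contact_force"][:2]).round(1),s["contact_force"][2].round(1))
E
python3 -c "from h import *; lev()"
```

```text
clock: 24.75
tcp_pos: [0.5977, 0.1272, 0.2565]
ee_rot: [-2.354, -2.08, -0.001]
contact_force: [5.8, 2.8, 4.0]
width: 0.236
t 24.75 tcp [0.5977 0.1272 0.2565] xyaw 82.91 F [5.8 2.8 4. ] w 0.236
press tcp [0.1047 0.2231] lever q 0.511 radius 0.1585 F press [5.4 3.5] 4.0
```

```bash
python3 -m crank '[{"dp":[0,-0.32,0.06],"twist":[0,0,0]},{"dp":[0,-0.31,0.07],"twist":[0,0,0]},{"dp":[0,-0.31,0.09],"twist":[0,0,0]},{"dp":[0,-0.3,0.1],"twist":[0,0,0]},{"dp":[0,-0.3,0.12],"twist":[0,0,0]},{"dp":[0,-0.29,0.13],"twist":[0,0,0]},{"dp":[0,-0.28,0.15],"twist":[0,0,0]},{"dp":[0,-0.28,0.16],"twist":[0,0,0]},{"dp":[0,-0.27,0.17],"twist":[0,0,0]},{"dp":[0,-0.26,0.19],"twist":[0,0,0]}]'
python3 -c "from h import *; lev()"
```

```text
clock: 25.75
tcp_pos: [0.5254, 0.1365, 0.2251]
ee_rot: [-2.354, -2.079, -0.002]
contact_force: [4.3, 4.1, 4.0]
width: 0.24
t 25.75 tcp [0.5254 0.1365 0.2251] xyaw 82.92 F [4.3 4.1 4. ] w 0.24
press tcp [0.0318 0.2232] lever q 1.016 radius 0.1591 F press [3.7 4.6] 4.0
```

```bash
python3 -m crank '[{"dp":[0,-0.25,0.2],"twist":[0,0,0]},{"dp":[0,-0.24,0.21],"twist":[0,0,0]},{"dp":[0,-0.23,0.22],"twist":[0,0,0]},{"dp":[0,-0.22,0.24],"twist":[0,0,0]},{"dp":[0,-0.21,0.25],"twist":[0,0,0]},{"dp":[0,-0.19,0.26],"twist":[0,0,0]},{"dp":[0,-0.18,0.26],"twist":[0,0,0]},{"dp":[0,-0.17,0.27],"twist":[0,0,0]},{"dp":[0,-0.15,0.28],"twist":[0,0,0]},{"dp":[0,0,0],"twist":[0,0,0]}]'
python3 -c "from h import *; lev()"
```

```text
clock: 26.75
tcp_pos: [0.4809, 0.1423, 0.171]
ee_rot: [2.354, 2.08, 0.005]
contact_force: [7.8, 3.3, 8.4]
width: 0.241
t 26.75 tcp [0.4809 0.1423 0.171 ] xyaw 82.92 F [7.8 3.3 8.4] w 0.241
press tcp [-0.0131  0.2232] lever q 1.46 radius 0.1598 F press [7.3 4.3] 8.4
```

```bash
python3 -m crank '[{"dp":[0,-0.03,0.07],"twist":[0,0,0]},{"dp":[0,-0.03,0.07],"twist":[0,0,0]},{"dp":[0,-0.03,0.07],"twist":[0,0,0]},{"dp":[0,-0.03,0.07],"twist":[0,0,0]},{"dp":[0,-0.03,0.07],"twist":[0,0,0]},{"dp":[0,0,0],"twist":[0,0,0]},{"dp":[0,0,0],"twist":[0,0,0]},{"dp":[0,0,0],"twist":[0,0,0]},{"dp":[0,0,0],"twist":[0,0,0]},{"dp":[0,0,0],"twist":[0,0,0]}]'
python3 -c "from h import *; lev()"
```

```text
clock: 27.75
tcp_pos: [0.4776, 0.1428, 0.164]
ee_rot: [2.353, 2.079, 0.008]
contact_force: [3.2, 2.6, 14.3]
width: 0.247
t 27.75 tcp [0.4776 0.1428 0.164 ] xyaw 82.91 F [ 3.2  2.6 14.3] w 0.247
press tcp [-0.0164  0.2233] lever q 1.509 radius 0.1597 F press [2.8 3. ] 14.3
```

```bash
python3 -m crank '[{"dp":[0,-0.02,0.05],"twist":[0,0,0]},{"dp":[0,-0.02,0.05],"twist":[0,0,0]},{"dp":[0,-0.02,0.05],"twist":[0,0,0]},{"dp":[0,0,0],"twist":[0,0,0]},{"dp":[0,0,0],"twist":[0,0,0]},{"dp":[0,0,0],"twist":[0,0,0]},{"dp":[0,0,0],"twist":[0,0,0]},{"dp":[0,0,0],"twist":[0,0,0]},{"dp":[0,0,0],"twist":[0,0,0]},{"dp":[0,0,0],"twist":[0,0,0]}]'
python3 - <<'E'
from h import *
lev()
t=bot.capture("top"); s=bot.capture("scene")
for p in (t,s):
  for n in ["cover","press_foot","press_grip","catch_tip"]: print(n,[(round(d["conf"],2),np.round(d["location"],3).tolist()) for d in bot.spot_point(p,n)][:4])
cv2.imwrite("pics/f.png",np.vstack([cv2.resize(s["img"][160:290,230:430],(600,390)),cv2.resize(t["img"][130:270,240:480],(600,350))[:210]])[:,:,::-1])
E
```

```text
clock: 28.75
tcp_pos: [0.4773, 0.1429, 0.1628]
ee_rot: [2.352, 2.077, 0.013]
contact_force: [1.8, 1.5, 27.7]
width: 0.24
t 28.75 tcp [0.4773 0.1429 0.1628] xyaw 82.9 F [ 1.8  1.5 27.7] w 0.24
press tcp [-0.0167  0.2234] lever q 1.516 radius 0.1596 F press [1.6 1.7] 27.7
cover [(0.78, [0.473, -0.468, 0.002]), (0.76, [0.62, -0.308, 0.001]), (0.74, [0.466, -0.082, 0.026]), (0.67, [0.334, -0.336, -0.0])]
press_foot [(0.36, [0.542, -0.01, 0.0])]
press_grip [(0.53, [0.48, 0.14, 0.166])]
catch_tip [(0.79, [0.581, 0.181, 0.084]), (0.54, [0.615, 0.074, 0.097])]
cover [(0.86, [0.465, -0.079, 0.031]), (0.85, [0.616, -0.309, 0.001]), (0.76, [0.336, -0.339, 0.0]), (0.69, [0.473, -0.466, -0.001])]
press_foot [(0.38, [0.464, -0.08, 0.067])]
press_grip [(0.48, [0.478, 0.14, 0.164])]
catch_tip [(0.83, [0.579, 0.183, 0.087]), (0.58, [0.464, -0.084, 0.069])]
```

View pics/f.png

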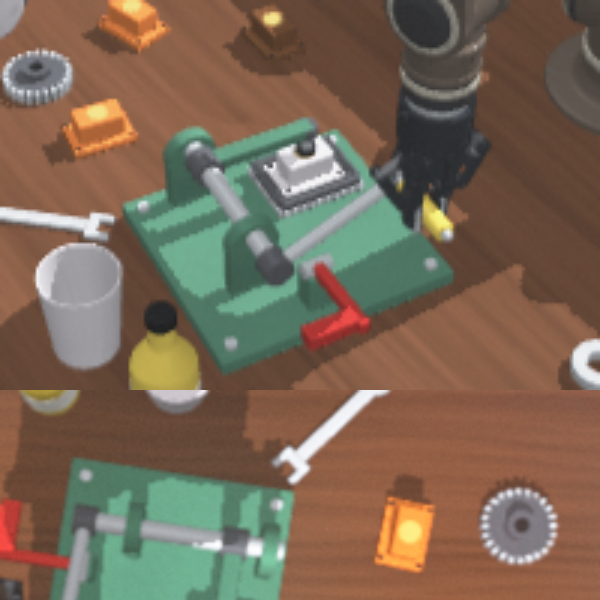

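The lever is at its stop: force rose from 14 to 28 N with almost no motion. The foot is on the cover at (306,147), the catch lies flat at (335,305), and the gripper holds the yellow grip. I'm handing in.

```bash
python3 -c "
from cell import bot
print(bot.finish_job())"
```

```text
the job is handed in; nothing more can be done
None
```

The job is done and handed in at about 29 s. The cover is seated in the pocket, the catch is flipped over, and the lever is held down at its stop with the gripper still on the yellow grip.

- **Cover:** I set it down in the pocket, where it touched the floor at the expected height, and let go. The last detections put it at about (0.466, -0.081, 0.028), which matches the pocket.
- **Catch:** I pushed it over sideways to its stop. The tip was measured at a height of 84–87 mm, so it is lying level.
- **Lever:** I pulled it only after the catch was over. The measured angle was 1.516 rad against the 1.5 stop. In the last push the force rose from 14 N to 28 N with about 1 mm of movement. The foot was seen on top of the cover.
- **Other things on the bench:** The look-alikes of the cover were detected where they started. I did not re-measure the rest, but the gear, wrench, tin and oil bottle looked undisturbed in the last picture.

One check disagreed: the top camera placed the foot wrongly, with low confidence (0.36). The scene camera put it on the cover at a height of 67 mm (confidence 0.38), which agrees with the picture.

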